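Drift the worn bush out of a mill barrel

TASK

The white bush stuck in the pepper-mill barrel has to come out: take the drift from its wooden block, push it down through the barrel's bore until the bush drops into the tray below, then hang the drift back in its block. The bush is tight and the barrel's height is set by hand, so go by feel: lean on it gently (the barrel and bush must never take more than 30 N) and stop when the bush is out or the brass collar meets the barrel. Leave the other things on the table where they are.

Things in the scene. Friction and masses are not known exactly. Their poses are not given: they have to be found in the camera images.
- tray: steel catch tray of the repair stand, fixed, 120x120 mm, walls 26 mm high; origin at the centre of its underside, on the table; z up. Four legs carry the pepper-mill barrel, a square wooden block 60x60x70 mm, fixed above the tray and square with it, its vertical bore centred over the tray's origin
- bore_axis (a point): point on the tray's floor (3 mm up) under the bore. The barrel's height is set by hand and NOT measured: its top lies anywhere from 113 to 151 mm above the table. From the top the bore is 17 mm wide for 34 mm (4 mm chamfer at the mouth), then 27 mm wide to the underside, open below
- tray_mouth (a point): centre of the tray's open top, 26 mm up, where the bush must fall. The bush: white plastic, 20 mm diameter, 18 mm long, NOT measured; upright in the lower bore, its top 39 to 51 mm below the barrel's top. Spring clips resist its sliding with a steady 7 to 13 N until its top is 64 mm below the barrel's top; then it drops free. The drift's collar meets the barrel hard 4 mm deeper
- block_mouth (a point): centre of the mouth of the hole (18 mm wide, 4 mm chamfer, right through) in the top of the light wooden block, 64x64x76 mm, fixed; the mouth is 76 mm above the table. The drift hangs in it with its collar on the block's top
- drift_grip (a point): the drift, upright: a steel rod 14 mm diameter and 68 mm long, with bevelled tip, below a brass collar 34 mm diameter and 6 mm thick, below a round dark wooden grip 24 mm diameter and 44 mm tall; 0.15 kg. This point is on the axis at half the height of the grip: 22 mm above the collar's top, 28 mm above its underside, 96 mm above the tip. z points up along the axis
- drift_tip (a point): lower end of the drift's rod, on its axis
- spice_a: spice jar with red cap, 45x45x106 mm, bystander; origin at its underside
- spice_b: spice jar with red cap, 45x45x106 mm, bystander; origin at its underside
- salt_shaker: glass salt shaker with grey cap, 44x44x90 mm, bystander; origin at its underside
- tomato_tin: low food tin, 76x75x58 mm, bystander; origin at its underside
- mug_mint: mint-green mug, 80x115x102 mm, bystander; origin at its underside
- pepper_mill: wooden pepper mill, 58x58x170 mm, bystander; origin at its underside

How it is judged:
By the outcome, as a careful person would: the job done as asked, in the order asked, and still so for the second after the job is handed in, with the robot touching nothing.
It also fails if it takes over 67 s, if anything falls off the work surface, if the arm or the gripper's body presses on something with over 40 N, if the wrist force passes 120 N, or if a joint passes its speed limit or range.

ROBOT

A 6-joint arm with a two-finger parallel gripper is mounted at the origin on the work surface; the furniture and walls round the work are solid. World frame = base frame: x ahead of the robot, y to its left, z up, the work surface at z = 0. Lengths are in m, angles in rad, forces in N, time in s.
With the tool pointing down it reaches from about 0.275 to 0.875 m from the base axis. Payload 12.5 kg.
Tool frame: the origin (TCP) lies between the finger pads; the fingertips stand 8 mm ahead of it and the grasp point (between the pads) lies 11 mm behind it (r.tip_reach is the distance from the TCP to the fingertips, in m); z points along the fingers, y is the line along which they close (so a half turn about z gives the same grasp; the last joint's range is limited). The gripper opens to 85 mm and grips with 20 to 120 N. Pads are 22 mm wide; open, the fingers measure 114 mm over their backs; the gripper's body (76 mm by 85 mm) begins 54 mm behind the grasp point. The pads swing forward as they close: fully open they stand 13 mm farther back than shut.
Start: joints at [-1.381, 0.351, 1.652, -0, 1.139, -0.085], TCP at [0.149, -0.529, 0.239] pointing down, gripper open.
Joint ranges: [-2.75, 2.75], [-0.79, 2.1], [0.01, 2.65], [-1.57, 4.71], [0.07, 3.14], [-2.87, 2.87]. Speed limits (rad/s): [2.22, 2.22, 2.79, 3.14, 3.14, 3.14].

INTERFACE

Orientations are given as a unit quaternion [x, y, z, w].
In Python, from station import r, optics gives the robot as it stands.
- The arm moves only by the tool apply_moves, never from a script. Its argument "moves" is one flat list of numbers, 5 for each row, row after row: the opening, from -1 (shut) to 1 (fully open), then the shift along the tool's x, y, z scaled (see below), then the turn about the tool's z scaled (see below). In form: [jaw, dx, dy, dz, twist, jaw, dx, dy, dz, twist, ...]. A call has exactly 8 rows; each row is the pose to reach, as a shift and turn from the pose commanded when the call began, along the tool's axes at that moment, turning the shorter way round; what a row does not reach only later rows make up. The controller multiplies each number of a shift by 200 mm and each number of a turn by pi rad. A row lasts 1/10 s, in which the tool goes at most 50 mm and 8.59 degrees, less where a joint would pass 70% of its speed; a pose out of reach is approached as far as the arm can. A call with a number of a shift or a turn outside -1 to 1 is refused whole. A call with a gripper value outside its range is refused whole. The fingers move at their own pace and stop on an object; the grip force is fixed at half the most. Time passes only in rows, so rows that repeat a pose let the fingers close, or fill a call up. It gives the time, the measured TCP pose, the force, the opening and the grip force at its end, in the units of the state.
- r.sense(): the state, without advancing time (a new reading comes with each control period).
- optics.camera(name): name is "scene" or "top" or "wrist"; returns a dict with "image" (480x640x3 uint8, blue, green, red), "range_z" (480x640 float32, m along the optical axis (not along the pixel's ray), 0 where there is no reading), "intrinsics" (3x3 intrinsics, pixels), "T" (4x4, takes a point from camera to world coordinates); the wrist camera has in their place "tool_from_camera" (4x4, takes a point from camera to tool coordinates, whose origin is the TCP and whose axes are the flange's). Camera axes: x right, y up, looking along -z (the intrinsics and any distortion apply to the point x, -y, -z); pixel columns grow to the right and rows downward; lengths in m; the calibration is good to about 2 mm. The wrist camera is an equidistant fisheye: a pixel r from the principal point sees the ray r / f radians off the axis. A picture is of the moment at which its call begins: read the wrist's pose just before it.
- r.job_done(): hands the job in; it is judged then, once.
The state is a dict: "clock": time; "q": joint angles; "qd": joint speeds; "joint_efforts": joint torques, N m; "ee_pos": TCP position; "ee_rot": TCP orientation; "ft_force": force on the tool from outside, world axes, zero at the start; "moment": the same for the moment, N m; "gripper_width": finger opening in m; "finger_force": force on a finger pad.
Only numpy, scipy, OpenCV 4.12 (cv2) and the standard library are available. Lean on these libraries where they do the work, as an engineer would, in place of code of your own. Each camera call takes 0.05 s, during which the arm holds its last target. There are 200 camera calls.

## Working session

There is one attempt and no reset: what is moved stays moved. The work goes in short steps, Python scripts to look and compute and a tool call to move; the robot and the scene stay as the last step left them, time stands still between calls to the robot, and variables do not carry over. Pictures are saved under pics/ and viewed, at most 10 in all, crops included, and the job is handed in when it is done.

Besides the shell and the picture viewer there is one more tool, called by a JSON object that holds its "method" and its "body". apply_moves: Moves the arm, as the interface text tells. Shifts and turns lie within -1 to 1; 1 stands for 200 mm of shift or pi rad of turn. Its arguments: {"type":"object","properties":{"moves":{"type":"array"}},"required":["moves"]}

```bash
mkdir -p pics; ls; cat > h.py <<'E'
import numpy as np, cv2
from station import r, optics
from scipy.spatial.transform import Rotation as R
def cloud(c):
    K=c["intrinsics"];d=c["range_z"];v,u=np.mgrid[:480,:640]
    P=np.stack([(u-K[0,2])/K[0,0]*d,-(v-K[1,2])/K[1,1]*d,-d],-1)
    T=c["T"];return P@T[:3,:3].T+T[:3,3]
E
python3 - <<'E'
from h import *
s=r.sense();print(s)
a=optics.camera("scene");b=optics.camera("top")
np.savez("c0.npz",A=cloud(a),B=cloud(b),a=a["image"],b=b["image"],ad=a["range_z"],bd=b["range_z"])
for c in(a,b):print(c["intrinsics"],c["T"],[k for k in c])
cv2.imwrite("pics/scene0.png",a["image"]);cv2.imwrite("pics/top0.png",b["image"])
E
```

```text
pics
{'clock': 0.0, 'q': array([-1.38056475e+00,  3.51223241e-01,  1.65243522e+00,  8.94331768e-06,
        1.13911143e+00, -8.46079154e-02]), 'qd': array([ 0.00017745,  0.00070498, -0.00104117, -0.00241105, -0.00012477,
        0.0008024 ]), 'joint_efforts': array([-4.77386875e-04, -5.06105840e+01, -2.91407508e+01, -6.87531065e-05,
        4.45508151e-03,  1.95441351e-05]), 'ee_pos': array([ 0.14922583, -0.52902709,  0.23876131]), 'ee_rot': array([ 9.90572841e-01,  1.36985765e-01, -2.70169112e-05, -5.88012428e-04]), 'ft_force': array([-0.2968417 , -0.11013813,  0.6941375 ]), 'moment': array([-0.01118421, -0.02344203, -0.05514837]), 'finger_force': 0.0, 'gripper_width': 0.0851483057422451}
[[535.44914788   0.         325.05101213]
 [  0.         535.44914788 239.78595518]
 [  0.           0.           1.        ]] [[ 0.43934708  0.61843822 -0.65154302 -0.26252565]
 [-0.89822994  0.29231461 -0.32823032 -0.09345547]
 [-0.01253463  0.72944248  0.68392729  0.86859205]
 [ 0.          0.          0.          1.        ]] ['image', 'range_z', 'intrinsics', 'T']
[[483.62795919   0.         326.79192865]
 [  0.         483.62795919 241.77020316]
 [  0.           0.           1.        ]] [[-0.00852801  0.99815205 -0.06016447  0.39863523]
 [-0.99995921 -0.00869147 -0.00245578  0.270544  ]
 [-0.00297416  0.06014107  0.99818546  1.17539666]
 [ 0.          0.          0.          1.        ]] ['image', 'range_z', 'intrinsics', 'T']
```

View pics/scene0.png

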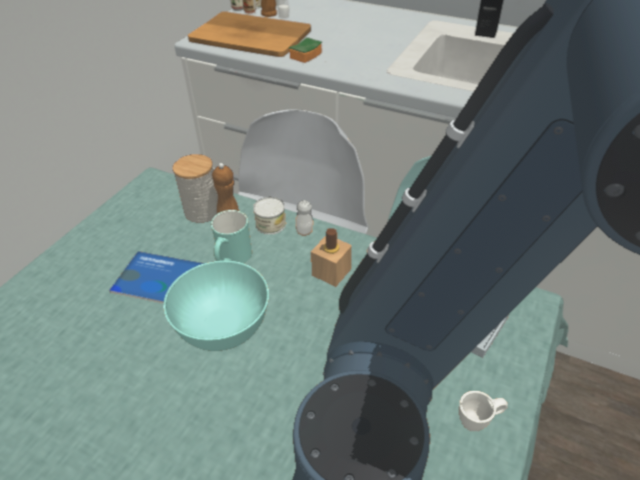

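View pics/top0.png

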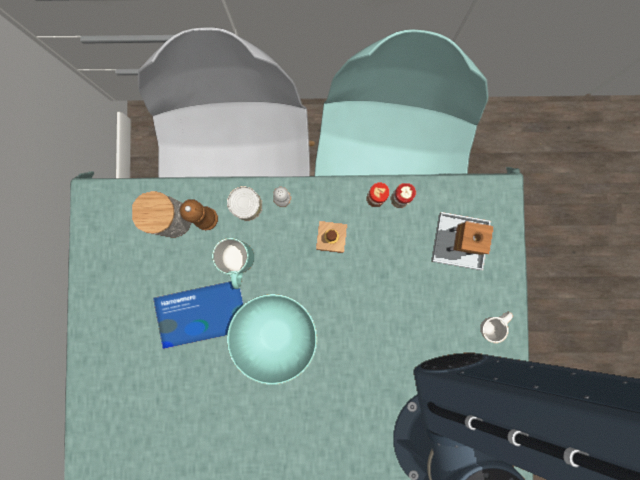

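The scene view shows the block at (331,260) with the drift's grip at (331,240), and the arm hides the stand. In the top view the block is at (332,237) with the grip at (331,236), the tray is around (462,242), and the barrel top with its bore is near (476,238). Next I get metric positions from the depth clouds.

```bash
python3 - <<'E'
from h import *
z=np.load("c0.npz");B=z["B"];A=z["A"]
def rect(P,m,name,z0,z1):
    m=m&(P[...,2]>z0)&(P[...,2]<z1)
    Q=P[m][:, :2]
    (c,s,a)=cv2.minAreaRect((Q*1000).astype(np.float32)); print(name,m.sum(),np.round(c,1),np.round(s,1),round(a,1),"z",np.round(np.percentile(P[m][:,2],[5,50,95]),4),"mean",Q.mean(0))
v,u=np.mgrid[:480,:640]
blk=(abs(u-332)<25)&(abs(v-237)<25)
rect(B,blk,"block top",.068,.085); rect(B,blk,"grip top",.115,.14)
blk=(abs(u-331)<30)&(abs(v-255)<40)
rect(A,blk,"scene block top",.068,.085); rect(A,blk,"scene grip top",.115,.14)
st=(abs(u-465)<45)&(abs(v-240)<40)
rect(B,st,"barrel",.105,.16); rect(B,st,"tray",.0015,.045)
rect(B,st,"traywall",.018,.035)
for n,(uu,vv) in dict(spice1=(378,194),spice2=(404,194),shaker=(282,197),cup=(495,328)).items():print(n,B[vv,uu])
c=z["b"][200:280,420:500];cv2.imwrite("pics/crop1.png",cv2.resize(np.hstack([c,z["b"][200:280,295:375]]),None,fx=5,fy=5,interpolation=cv2.INTER_CUBIC))
E
```

```text
block top 684 [478.4 263.7] [64. 64.] 82.7 z [0.0717 0.0752 0.081 ] mean [0.47772423 0.26380824]
grip top 94 [478.9 263.8] [21.8 22.1] 89.6 z [0.1211 0.1241 0.1278] mean [0.47801059 0.26389111]
scene block top 584 [476.7 264.3] [66.9 68.6] 82.5 z [0.0702 0.0746 0.0813] mean [0.468581   0.26044998]
scene grip top 100 [475.3 263.2] [23.7 22. ] 11.6 z [0.1162 0.1232 0.1263] mean [0.47369305 0.26258691]
barrel 949 [468.7 -46.7] [60.9 61. ] 79.5 z [0.115  0.1447 0.1485] mean [ 0.46791128 -0.04302624]
tray 2654 [471.2 -62.6] [216.9 189.9] 89.5 z [0.0017 0.0036 0.026 ] mean [ 0.46542789 -0.04931423]
traywall 350 [468.8 -46.9] [121.3 120.3] 79.5 z [0.0192 0.0247 0.0289] mean [ 0.46916674 -0.03518314]
spice1 [0.56872614 0.15817821 0.10589072]
spice2 [0.56813366 0.10035147 0.10633949]
shaker [0.5673163  0.37422864 0.08387947]
cup [ 0.25914404 -0.12653326  0.00889638]
```

View pics/crop1.png

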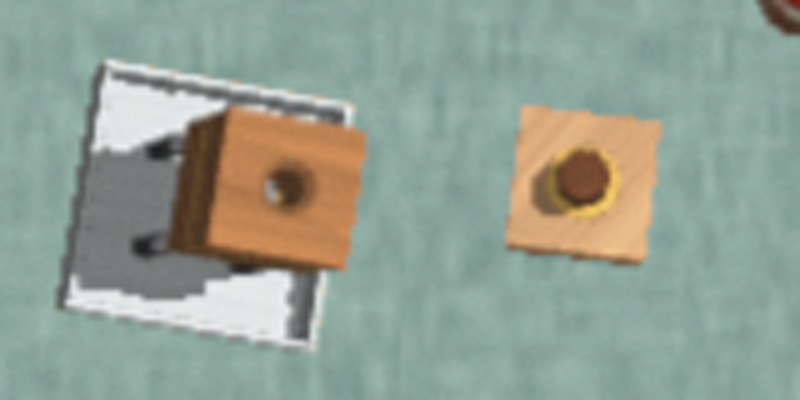

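The crop shows the bore at about (290,187), near the barrel top's centre, and the grip upright in the block at (582,175). The rectangle fits put the barrel at (0.4687, -0.0467) with its top at about 0.145, and the drift at (0.477, 0.264). I'll fly to the drift and take wrist pictures on the way.

```bash
cat >> h.py <<'E'
def to(x,y,z,yaw=None):
    s=r.sense();p=s["ee_pos"];M=R.from_quat(s["ee_rot"]).as_matrix()
    d=M.T@(np.array([x,y,z])-p)/0.2;print("pos",np.round(p,4),"rows",np.round(d,4),"t",s["clock"],"F",np.round(s["ft_force"],1),"w",s["gripper_width"])
    return M,d
E
python3 - <<'E'
from h import *
M,d=to(.40,-.047,.29);print(M.round(4),d/3.2)
w=optics.camera("wrist");print(w["tool_from_camera"],w["intrinsics"],[k for k in w])
E
```

```text
pos [ 0.1492 -0.5291  0.2388] rows [ 1.861  -1.98   -0.2537] t 0.1 F [ 0.  -0.1  0.2] w 0.08525948642689972
[[ 9.625e-01  2.714e-01 -1.000e-04]
 [ 2.714e-01 -9.625e-01  1.000e-03]
 [ 1.000e-04 -1.000e-03 -1.000e+00]] [ 0.58154887 -0.61876095 -0.07928297]
[[-8.72359412e-04  9.61995698e-01  2.73063207e-01  6.90190918e-02]
 [ 9.99999089e-01  1.12040677e-03 -7.52455360e-04  1.27731407e-03]
 [-1.02980069e-03  2.73062302e-01 -9.61995800e-01 -1.34420063e-01]
 [ 0.00000000e+00  0.00000000e+00  0.00000000e+00  1.00000000e+00]] [[371.64829954   0.         316.35812014]
 [  0.         371.64829954 234.41460608]
 [  0.           0.           1.        ]] ['image', 'range_z', 'intrinsics', 'tool_from_camera']
```

{"method": "apply_moves", "body": {"moves": [1,0.17,-0.18,-0.03,0,1,0.34,-0.36,-0.06,0,1,0.5,-0.54,-0.08,0,1,0.67,-0.72,-0.11,0,1,0.84,-0.9,-0.13,0,1,0.93,-0.99,-0.13,0,1,0.93,-0.99,-0.13,0,1,0.93,-0.99,-0.13,0]}}

```text
clock: 0.95
ee_pos: [0.2747, -0.2883, 0.2654]
ee_rot: [0.99, 0.138, 0.0, 0.0]
ft_force: [0.3, -0.8, -0.2]
gripper_width: 0.0855
finger_force: 0.0
```

{"method": "apply_moves", "body": {"moves": [1,0.17,-0.18,-0.03,0,1,0.34,-0.36,-0.06,0,1,0.5,-0.54,-0.08,0,1,0.67,-0.72,-0.11,0,1,0.84,-0.9,-0.13,0,1,0.93,-0.99,-0.13,0,1,0.93,-0.99,-0.13,0,1,0.93,-0.99,-0.13,0]}}

```text
clock: 1.75
ee_pos: [0.3999, -0.048, 0.291]
ee_rot: [0.991, 0.137, -0.0, 0.0]
ft_force: [-0.4, -0.6, -0.6]
gripper_width: 0.0856
finger_force: 0.0
```

```bash
cat >> h.py <<'E'
def wcloud(w,s):
    K=w["intrinsics"];d=w["range_z"].astype(float);v,u=np.mgrid[:480,:640]
    x=(u-K[0,2])/K[0,0];y=(v-K[1,2])/K[1,1];t=np.hypot(x,y)+1e-9
    k=np.tan(np.minimum(t,1.5))/t
    P=np.stack([x*k*d,-y*k*d,-d],-1);T=w["tool_from_camera"]
    P=P@T[:3,:3].T+T[:3,3]
    return P@R.from_quat(s["ee_rot"]).as_matrix().T+s["ee_pos"]
def wlook(name):
    s=r.sense();w=optics.camera("wrist");P=wcloud(w,s);P[w["range_z"]<=0]=np.nan
    cv2.imwrite(f"pics/{name}.png",w["image"]);np.savez(f"{name}.npz",P=P,im=w["image"]);return P,w["image"]
def rect(P,c,rad,name,z0,z1):
    m=(np.hypot(P[...,0]-c[0],P[...,1]-c[1])<rad)&(P[...,2]>z0)&(P[...,2]<z1)
    Q=P[m];(c,s,a)=cv2.minAreaRect((Q[:,:2]*1000).astype(np.float32))
    print(name,m.sum(),np.round(c,1),np.round(s,1),round(a,1),"z",np.round(np.percentile(Q[:,2],[5,50,95]),4),"mean",Q[:,:2].mean(0).round(4));return m
E
python3 - <<'E'
from h import *
to(.477,.264,.25)
P,im=wlook("w1")
rect(P,(.468,-.047),.06,"barrel",.105,.16);rect(P,(.468,-.047),.1,"tray",.018,.035)
m=rect(P,(.468,-.047),.015,"bore",-.01,.09)
E
```

```text
pos [ 0.3999 -0.048   0.291 ] rows [ 0.7947 -1.3965  0.2043] t 1.75 F [-0.4 -0.6 -0.6] w 0.08559101443083196
barrel 6032 [468.8 -47.6] [60.8 60.9] 79.5 z [0.144  0.146  0.1473] mean [ 0.4687 -0.0475]
tray 1901 [468.8 -47.7] [120.9 120.8] 79.2 z [0.0197 0.0254 0.027 ] mean [ 0.4694 -0.0488]Traceback (most recent call last):
  File "<stdin>", line 5, in <module>
  File "h.py", line 25, in rect
    print(name,m.sum(),np.round(c,1),np.round(s,1),round(a,1),"z",np.round(np.percentile(Q[:,2],[5,50,95]),4),"mean",Q[:,:2].mean(0).round(4));return m
                                                                           ~~~~~~~~~~~~~^^^^^^^^^^^^^^^^^^
    return _quantile_unchecked(
        a, q, axis, out, overwrite_input, method, keepdims, weights)
    return _ureduce(a,
                    func=_quantile_ureduce_func,
    ...<5 lines>...
                    overwrite_input=overwrite_input,
                    method=method)
    r = func(a, **kwargs)
    result = _quantile(arr,
                       quantiles=q,
    ...<2 lines>...
                       out=out,
                       weights=wgt)
    slices_having_nans = np.isnan(arr[-1, ...])
                                  ~~~^^^^^^^^^
IndexError: index -1 is out of bounds for axis 0 with size 0
```

View pics/w1.png

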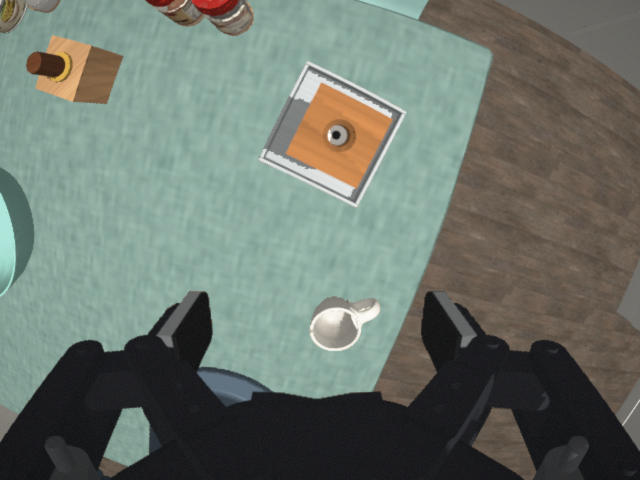

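The wrist view shows the barrel top at (340,133), the bore with the white bush in it at (338,134), and the drift's block at (75,70). The wrist measurement puts the barrel at (0.4688, -0.0476) with its top at 0.146. Now to the drift for a close look.

{"method": "apply_moves", "body": {"moves": [1,0.07,-0.23,0.03,0,1,0.14,-0.46,0.07,0,1,0.22,-0.7,0.1,0,1,0.29,-0.92,0.14,0,1,0.32,-1.0,0.16,0,1,0.32,-1.0,0.16,0,1,0.32,-1.0,0.16,0,1,0.32,-1.0,0.16,0]}}

```text
clock: 2.6
ee_pos: [0.4075, 0.1611, 0.2595]
ee_rot: [0.991, 0.136, 0.0, 0.0]
ft_force: [-0.2, 1.2, 0.0]
gripper_width: 0.0857
finger_force: 0.0
```

{"method": "apply_moves", "body": {"moves": [1,0.06,-0.2,0.02,0,1,0.126,-0.397,0.045,0,1,0.126,-0.397,0.045,0,1,0.126,-0.397,0.045,0,1,0.126,-0.397,0.045,0,1,0.126,-0.397,0.045,0,1,0.126,-0.397,0.045,0,1,0.126,-0.397,0.045,0]}}

```text
clock: 3.4
ee_pos: [0.41, 0.2454, 0.2504]
ee_rot: [0.991, 0.137, 0.0, -0.0]
ft_force: [0.7, -0.3, -0.5]
gripper_width: 0.0853
finger_force: 0.0
```

```bash
python3 - <<'E'
from h import *
P,im=wlook("w2")
rect(P,(.477,.264),.06,"block",.07,.079);rect(P,(.477,.264),.03,"grip",.12,.135);rect(P,(.477,.264),.03,"collar",.0805,.086)
to(.477,.264,.15)
E
```

```text
block 4582 [478.8 263.2] [64.9 65. ] 82.6 z [0.0746 0.0758 0.077 ] mean [0.479  0.2633]
grip 875 [479.1 263.4] [22.9 23.2] 7.9 z [0.1238 0.1255 0.1267] mean [0.4789 0.2634]
collar 449 [478.8 263.1] [32.8 33.4] 53.0 z [0.0808 0.0817 0.083 ] mean [0.4782 0.2624]
pos [0.41   0.2455 0.2504] rows [0.3474 0.0019 0.5023] t 3.45 F [-0.4  0.5  0.2] w 0.08515981900688474
```

View pics/w2.png

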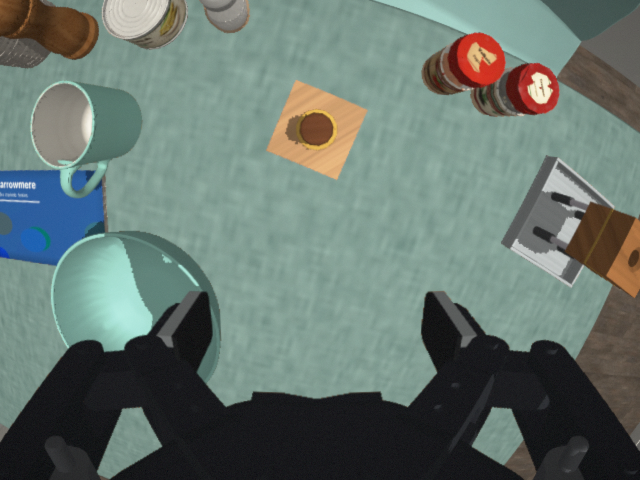

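The wrist view shows the drift's grip at (317,128), centred on the block, with clear space around it. It measures (0.4789, 0.2633). I'll go over it, descend and grip.

{"method": "apply_moves", "body": {"moves": [1,0.2,0.004,0.05,0,1,0.356,0.008,0.15,0,1,0.356,0.008,0.35,0,1,0.356,0.008,0.55,0,1,0.356,0.008,0.7,0,1,0.356,0.008,0.76,0,1,0.356,0.008,0.76,0,1,0.356,0.008,0.76,0]}}

```text
clock: 4.25
ee_pos: [0.4796, 0.264, 0.0996]
ee_rot: [0.991, 0.137, 0.001, -0.0]
ft_force: [-0.2, 0.0, 0.1]
gripper_width: 0.0855
finger_force: 0.0
```

{"method": "apply_moves", "body": {"moves": [-1,0,0,0,0,-1,0,0,0,0,-1,0,0,0,0,-1,0,0,0,0,-1,0,0,0,0,-1,0,0,0,0,-1,0,0,0,0,-1,0,0,0,0]}}

```text
clock: 5.05
ee_pos: [0.479, 0.2638, 0.0988]
ee_rot: [0.991, 0.137, 0.0, -0.0]
ft_force: [-1.3, -1.2, 6.9]
gripper_width: 0.0222
finger_force: 58.5
```

```bash
python3 - <<'E'
from h import *
to(.4789,.2633,.2);s=r.sense();print(s["finger_force"],s["moment"],s["ee_rot"])
E
```

```text
pos [0.479  0.2638 0.0988] rows [-0.001   0.0022 -0.5061] t 5.05 F [-1.3 -1.2  6.9] w 0.022247928043646212
58.477317094802856 [-0.06756598  0.22889213 -0.03500737] [ 9.90572183e-01  1.36991448e-01  2.83906491e-04 -1.17115708e-04]
```

{"method": "apply_moves", "body": {"moves": [-1,0,0,-0.03,0,-1,0,0,-0.1,0,-1,0,0,-0.2,0,-1,0,0,-0.35,0,-1,0,0,-0.55,0,-1,0,0,-0.75,0,-1,0,0,-0.85,0,-1,0,0,-0.85,0]}}

```text
clock: 5.85
ee_pos: [0.4798, 0.264, 0.2721]
ee_rot: [0.991, 0.137, 0.003, -0.001]
ft_force: [1.7, -0.0, -2.7]
gripper_width: 0.0228
finger_force: 58.9
```

```bash
python3 - <<'E'
from h import *
to(.4688,-.0476,.268)
P,im=wlook("w3")
b=optics.camera("top");B=cloud(b);cv2.imwrite("pics/t3.png",cv2.resize(b["image"][190:290,270:370],None,fx=3,fy=3))
cv2.imwrite("pics/both3.png",np.hstack([cv2.resize(b["image"][190:270,260:340],(300,300)),im[100:400,170:470]]))
s=r.sense();M=R.from_quat(s["ee_rot"]).as_matrix()
L=(P-s["ee_pos"])@M   # tool frame
for z0,z1 in((.0,.02),(.022,.03),(.03,.045),(.045,.06),(.06,.075),(.075,.09),(.088,.1)):
    m=(np.hypot(L[...,0],L[...,1])<.04)&(L[...,2]>z0)&(L[...,2]<z1);Q=L[m]
    if len(Q)>5:print(z0,m.sum(),Q.min(0).round(4),Q.max(0).round(4),np.median(Q,0).round(4))
E
```

```text
pos [0.4798 0.264  0.2721] rows [-0.4758  1.4848  0.0163] t 5.85 F [ 1.7 -0.  -2.7] w 0.022768831458205012
0.0 1698 [ 0.0024 -0.0156  0.    ] [0.019  0.0193 0.019 ] [0.0124 0.001  0.0127]
0.045 128 [ 0.0039 -0.0058  0.0478] [0.0088 0.0071 0.0599] [0.0078 0.001  0.0545]
0.06 173 [ 0.0028 -0.0061  0.06  ] [0.009  0.0076 0.075 ] [0.0075 0.0004 0.0672]
0.075 82 [ 0.0015 -0.0065  0.0751] [0.0088 0.0072 0.0847] [0.0074 0.0013 0.0799]
```

View pics/both3.png

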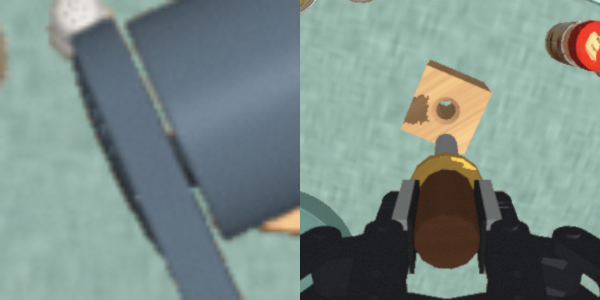

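The wrist crop shows the drift held straight, with its rod at (445,140) below the collar and the empty hole at (446,108) beyond. Next I carry it to a point above the bore.

{"method": "apply_moves", "body": {"moves": [-1,-0.05,0.15,0,0,-1,-0.12,0.36,0,0,-1,-0.19,0.58,0,0,-1,-0.24,0.74,0,0,-1,-0.24,0.74,0,0,-1,-0.24,0.74,0,0,-1,-0.24,0.74,0,0,-1,-0.24,0.74,0,0]}}

```text
clock: 6.75
ee_pos: [0.4727, 0.109, 0.2678]
ee_rot: [0.99, 0.138, -0.0, -0.0]
ft_force: [0.3, 0.4, -1.3]
gripper_width: 0.0229
finger_force: 59.4
```

{"method": "apply_moves", "body": {"moves": [-1,-0.05,0.15,0,0,-1,-0.12,0.36,0.02,0,-1,-0.19,0.58,0.04,0,-1,-0.24,0.74,0.05,0,-1,-0.24,0.74,0.05,0,-1,-0.24,0.74,0.05,0,-1,-0.24,0.74,0.05,0,-1,-0.24,0.74,0.05,0]}}

```text
clock: 7.55
ee_pos: [0.4669, -0.0462, 0.2583]
ee_rot: [0.99, 0.138, 0.0, -0.0]
ft_force: [-0.1, -0.2, -1.6]
gripper_width: 0.0228
finger_force: 59.6
```

```bash
python3 - <<'E'
from h import *
to(.468,-.0472,.24)
P,im=wlook("w4")
s=r.sense();M=R.from_quat(s["ee_rot"]).as_matrix();print(s["ee_rot"])
L=(P-s["ee_pos"])@M
m=rect(P,(.4688,-.0476),.05,"barrel",.14,.152)
for z0,z1 in((.03,.045),(.045,.06),(.06,.075),(.075,.092)):
    m=(np.hypot(L[...,0],L[...,1])<.012)&(L[...,2]>z0)&(L[...,2]<z1);Q=L[m]
    if len(Q)>5:print(z0,m.sum(),Q.min(0).round(4),Q.max(0).round(4),np.median(Q,0).round(4))
cv2.imwrite("pics/w4c.png",cv2.resize(im[90:290,220:420],None,fx=2.5,fy=2.5))
E
```

```text
pos [ 0.4669 -0.0462  0.2583] rows [0.0039 0.0063 0.0915] t 7.55 F [-0.1 -0.2 -1.6] w 0.022775890311792165
[ 9.90462055e-01  1.37785761e-01  1.41071027e-05 -4.26395946e-05]
barrel 5562 [468.7 -47.6] [60.6 61.1] 79.6 z [0.1443 0.1461 0.1472] mean [ 0.4753 -0.0454]
0.045 86 [ 0.0037 -0.0044  0.0514] [0.0073 0.0066 0.06  ] [0.0062 0.0011 0.0569]
0.06 163 [ 0.001  -0.0059  0.06  ] [0.0072 0.0076 0.075 ] [0.0056 0.0006 0.0672]
0.075 133 [ 0.0014 -0.006   0.0752] [0.0072 0.0077 0.089 ] [0.0058 0.0011 0.0806]
```

View pics/w4c.png

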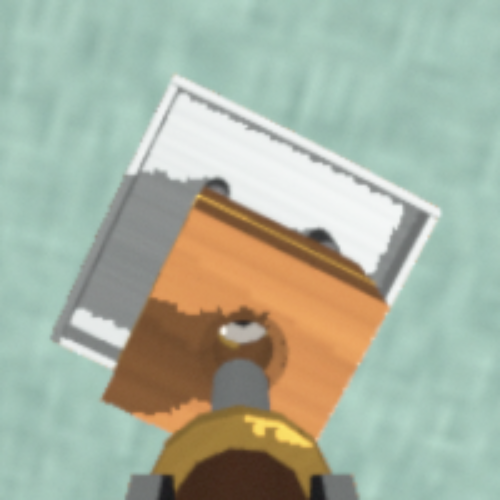

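The crop shows the rod at (240,385) just above the bore mouth at (243,345), nearly centred. I correct about 1 mm and descend in small steps.

{"method": "apply_moves", "body": {"moves": [-1,0.006,0.005,0.02,0,-1,0.006,0.005,0.04,0,-1,0.006,0.005,0.06,0,-1,0.006,0.005,0.08,0,-1,0.006,0.005,0.09,0,-1,0.006,0.005,0.1,0,-1,0.006,0.005,0.11,0,-1,0.006,0.005,0.115,0]}}

```text
clock: 8.4
ee_pos: [0.4682, -0.048, 0.2351]
ee_rot: [0.991, 0.137, -0.0, -0.0]
ft_force: [-0.6, -0.0, -1.0]
gripper_width: 0.0227
finger_force: 59.6
```

```bash
python3 - <<'E'
from h import *
to(.4683,-.0469,.2)
E
```

```text
pos [ 0.4682 -0.048   0.2351] rows [ 0.0021 -0.0049  0.1757] t 8.4 F [-0.6 -0.  -1. ] w 0.02267361435011153
```

{"method": "apply_moves", "body": {"moves": [-1,0.001,-0.004,0,0,-1,0.001,-0.004,0.005,0,-1,0.001,-0.004,0.01,0,-1,0.001,-0.004,0.015,0,-1,0.001,-0.004,0.02,0,-1,0.001,-0.004,0.025,0,-1,0.001,-0.004,0.03,0,-1,0.001,-0.004,0.03,0]}}

```text
clock: 9.2
ee_pos: [0.4681, -0.0471, 0.2292]
ee_rot: [0.991, 0.137, -0.0, -0.0]
ft_force: [-0.6, -0.9, -1.0]
gripper_width: 0.0227
finger_force: 59.6
```

```bash
python3 - <<'E'
from h import *
to(.4683,-.0469,.205)
E
```

```text
pos [ 0.4681 -0.0471  0.2292] rows [ 0.0011 -0.0007  0.1209] t 9.2 F [-0.6 -0.9 -1. ] w 0.022720717299607986
```

It is in the bore past the chamfer with no side force. I go down to just above the highest the bush can be.

{"method": "apply_moves", "body": {"moves": [-1,0,0,0.02,0,-1,0,0,0.04,0,-1,0,0,0.06,0,-1,0,0,0.08,0,-1,0,0,0.095,0,-1,0,0,0.11,0,-1,0,0,0.12,0,-1,0,0,0.125,0]}}

```text
clock: 10.0
ee_pos: [0.4681, -0.0471, 0.2041]
ee_rot: [0.991, 0.137, -0.0, -0.0]
ft_force: [0.2, -0.5, -1.8]
gripper_width: 0.0226
finger_force: 59.6
```

{"method": "apply_moves", "body": {"moves": [-1,0,0,0.005,0,-1,0,0,0.01,0,-1,0,0,0.015,0,-1,0,0,0.02,0,-1,0,0,0.025,0,-1,0,0,0.03,0,-1,0,0,0.03,0,-1,0,0,0.03,0]}}

```text
clock: 10.8
ee_pos: [0.4682, -0.0471, 0.1983]
ee_rot: [0.991, 0.137, -0.0, -0.0]
ft_force: [0.0, 0.8, -2.1]
gripper_width: 0.0226
finger_force: 59.6
```

{"method": "apply_moves", "body": {"moves": [-1,0,0,0.004,0,-1,0,0,0.008,0,-1,0,0,0.012,0,-1,0,0,0.016,0,-1,0,0,0.02,0,-1,0,0,0.024,0,-1,0,0,0.028,0,-1,0,0,0.03,0]}}

```text
clock: 11.6
ee_pos: [0.4681, -0.0471, 0.1922]
ee_rot: [0.991, 0.137, -0.0, -0.0]
ft_force: [0.2, -0.2, -1.8]
gripper_width: 0.0224
finger_force: 59.6
```

{"method": "apply_moves", "body": {"moves": [-1,0,0,0.003,0,-1,0,0,0.006,0,-1,0,0,0.009,0,-1,0,0,0.012,0,-1,0,0,0.015,0,-1,0,0,0.018,0,-1,0,0,0.02,0,-1,0,0,0.02,0]}}

```text
clock: 12.4
ee_pos: [0.4683, -0.0471, 0.1885]
ee_rot: [0.991, 0.137, 0.0, 0.0]
ft_force: [-0.3, 0.6, 2.8]
gripper_width: 0.0227
finger_force: 60.2
```

Contact felt. I continue gently.

{"method": "apply_moves", "body": {"moves": [-1,0,0,0.0025,0,-1,0,0,0.005,0,-1,0,0,0.0075,0,-1,0,0,0.01,0,-1,0,0,0.0125,0,-1,0,0,0.015,0,-1,0,0,0.0175,0,-1,0,0,0.02,0]}}

```text
clock: 13.2
ee_pos: [0.4687, -0.0472, 0.1852]
ee_rot: [0.991, 0.137, 0.001, 0.0]
ft_force: [-1.2, 0.2, 9.9]
gripper_width: 0.0225
finger_force: 61.0
```

```bash
python3 - <<'E'
from h import *
to(.4683,-.0471,.1728)
E
```

```text
pos [ 0.4687 -0.0472  0.1852] rows [-0.0019 -0.0012  0.0619] t 13.2 F [-1.2  0.2  9.9] w 0.022475282191279693
```

{"method": "apply_moves", "body": {"moves": [-1,0,0,0.003,0,-1,0,0,0.006,0,-1,0,0,0.009,0,-1,0,0,0.012,0,-1,0,0,0.015,0,-1,0,0,0.018,0,-1,0,0,0.021,0,-1,0,0,0.024,0]}}

```text
clock: 14.0
ee_pos: [0.4687, -0.0472, 0.1804]
ee_rot: [0.991, 0.137, 0.001, 0.0]
ft_force: [-1.0, -0.4, 9.1]
gripper_width: 0.023
finger_force: 61.0
```

{"method": "apply_moves", "body": {"moves": [-1,0,0,0.002,0,-1,0,0,0.004,0,-1,0,0,0.006,0,-1,0,0,0.008,0,-1,0,0,0.01,0,-1,0,0,0.012,0,-1,0,0,0.014,0,-1,0,0,0.016,0]}}

```text
clock: 14.8
ee_pos: [0.4687, -0.0472, 0.1771]
ee_rot: [0.991, 0.137, 0.001, 0.0]
ft_force: [-1.3, -0.9, 9.2]
gripper_width: 0.0226
finger_force: 61.0
```

{"method": "apply_moves", "body": {"moves": [-1,0,0,0.002,0,-1,0,0,0.004,0,-1,0,0,0.006,0,-1,0,0,0.008,0,-1,0,0,0.01,0,-1,0,0,0.012,0,-1,0,0,0.014,0,-1,0,0,0.016,0]}}

```text
clock: 15.6
ee_pos: [0.4687, -0.0472, 0.1738]
ee_rot: [0.991, 0.137, 0.001, 0.0]
ft_force: [-1.5, 0.2, 7.2]
gripper_width: 0.023
finger_force: 60.9
```

{"method": "apply_moves", "body": {"moves": [-1,0,0,0.0015,0,-1,0,0,0.003,0,-1,0,0,0.0045,0,-1,0,0,0.006,0,-1,0,0,0.007,0,-1,0,0,0.008,0,-1,0,0,0.009,0,-1,0,0,0.01,0]}}

```text
clock: 16.4
ee_pos: [0.4682, -0.0471, 0.1711]
ee_rot: [0.991, 0.137, 0.0, -0.0]
ft_force: [0.3, -0.6, -1.7]
gripper_width: 0.0226
finger_force: 60.0
```

The force fell to zero before the collar met, so the bush has dropped. I withdraw straight up and check the tray.

{"method": "apply_moves", "body": {"moves": [-1,0,0,-0.03,0,-1,0,0,-0.08,0,-1,0,0,-0.15,0,-1,0,0,-0.23,0,-1,0,0,-0.32,0,-1,0,0,-0.41,0,-1,0,0,-0.48,0,-1,0,0,-0.48,0]}}

```text
clock: 17.2
ee_pos: [0.469, -0.0472, 0.2695]
ee_rot: [0.991, 0.137, 0.002, 0.001]
ft_force: [-0.7, -0.4, -1.3]
gripper_width: 0.0227
finger_force: 59.9
```

```bash
python3 - <<'E'
from h import *
to(.479,.2638,.268)
P,im=wlook("w5");b=optics.camera("top");a=optics.camera("scene")
cv2.imwrite("pics/chk5.png",np.hstack([cv2.resize(im[90:290,220:420],(400,400)),cv2.resize(a["image"][180:380,400:600],(400,400))]))
E
```

```text
pos [ 0.469  -0.0472  0.2695] rows [ 0.4701 -1.4833  0.0065] t 17.2 F [-0.7 -0.4 -1.3] w 0.022743799772886323
```

View pics/chk5.png

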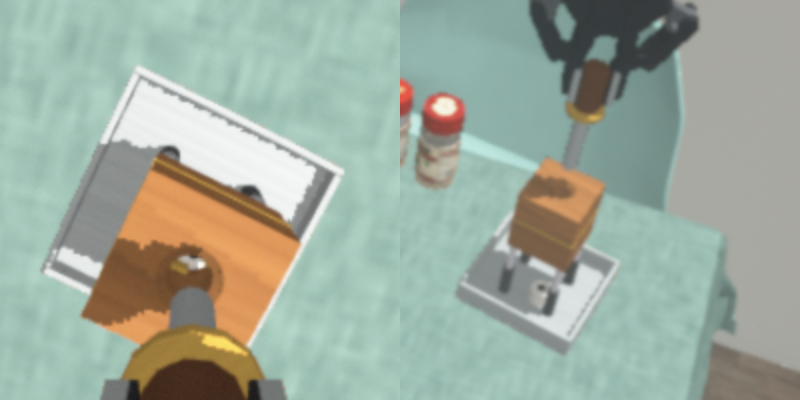

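The scene crop shows the bush lying in the tray at (540,293) and the drift held clear of the barrel. I take it back to the block.

{"method": "apply_moves", "body": {"moves": [-1,0.05,-0.15,0,0,-1,0.12,-0.36,0,0,-1,0.19,-0.58,0,0,-1,0.235,-0.74,0,0,-1,0.235,-0.74,0,0,-1,0.235,-0.74,0,0,-1,0.235,-0.74,0,0,-1,0.235,-0.74,0,0]}}

```text
clock: 18.15
ee_pos: [0.4732, 0.1072, 0.2669]
ee_rot: [0.991, 0.136, -0.0, 0.0]
ft_force: [0.5, -0.3, -2.6]
gripper_width: 0.0226
finger_force: 59.7
```

{"method": "apply_moves", "body": {"moves": [-1,0.05,-0.15,0.02,0,-1,0.12,-0.36,0.08,0,-1,0.19,-0.58,0.16,0,-1,0.235,-0.74,0.25,0,-1,0.235,-0.74,0.32,0,-1,0.235,-0.74,0.35,0,-1,0.235,-0.74,0.35,0,-1,0.235,-0.74,0.35,0]}}

```text
clock: 18.95
ee_pos: [0.4789, 0.2625, 0.1978]
ee_rot: [0.991, 0.136, 0.0, -0.0]
ft_force: [0.2, -0.5, -2.8]
gripper_width: 0.0223
finger_force: 59.8
```

```bash
python3 - <<'E'
from h import *
to(.479,.2638,.1)
P,im=wlook("w6")
s=r.sense();M=R.from_quat(s["ee_rot"]).as_matrix();print(s["ee_rot"])
L=(P-s["ee_pos"])@M
rect(P,(.4788,.2633),.05,"block",.07,.079)
for z0,z1 in((.03,.045),(.045,.06),(.06,.075),(.075,.092)):
    m=(np.hypot(L[...,0],L[...,1])<.012)&(L[...,2]>z0)&(L[...,2]<z1);Q=L[m]
    if len(Q)>5:print(z0,m.sum(),Q.min(0).round(4),Q.max(0).round(4),np.median(Q,0).round(4))
cv2.imwrite("pics/w6c.png",cv2.resize(im[90:290,220:420],None,fx=2.5,fy=2.5))
E
```

```text
pos [0.4789 0.2625 0.1978] rows [ 0.0019 -0.006   0.489 ] t 18.95 F [ 0.2 -0.5 -2.8] w 0.022256799908759176
[ 9.90667187e-01  1.36301527e-01  6.23129031e-04 -1.73301580e-04]
block 5931 [478.9 263.3] [64.7 65.2] 83.0 z [0.0741 0.0758 0.0769] mean [0.4855 0.2659]
0.045 77 [ 0.0035 -0.0041  0.0513] [0.0071 0.0068 0.0597] [0.006  0.0013 0.0569]
0.06 174 [ 0.001  -0.0058  0.0602] [0.007  0.0078 0.075 ] [0.0054 0.0008 0.067 ]
0.075 133 [ 0.0014 -0.0059  0.0751] [0.0071 0.0079 0.0895] [0.0057 0.0013 0.0807]
```

View pics/w6c.png

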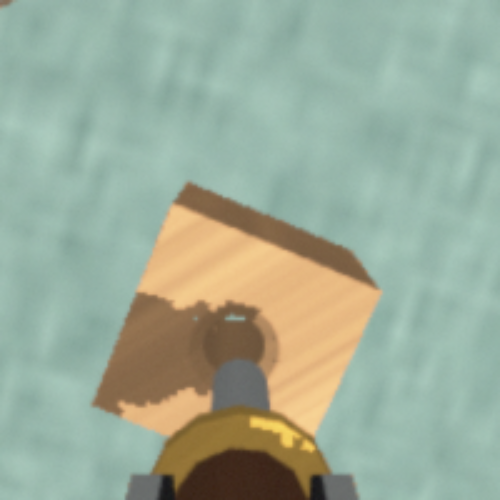

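The crop shows the rod at (240,385) above the block's hole at (235,340), lined up to within a millimetre. I lower it.

{"method": "apply_moves", "body": {"moves": [-1,0,-0.004,0.03,0,-1,0,-0.004,0.07,0,-1,0,-0.004,0.11,0,-1,0,-0.004,0.14,0,-1,0,-0.004,0.16,0,-1,0,-0.004,0.18,0,-1,0,-0.004,0.2,0,-1,0,-0.004,0.21,0]}}

```text
clock: 19.8
ee_pos: [0.4781, 0.264, 0.1547]
ee_rot: [0.991, 0.137, -0.0, 0.0]
ft_force: [-0.4, -0.7, -1.4]
gripper_width: 0.0222
finger_force: 59.8
```

```bash
python3 - <<'E'
from h import *
to(.4785,.2642,.101)
E
```

```text
pos [0.4781 0.264  0.1547] rows [ 2.400e-03 -2.000e-04  2.687e-01] t 19.8 F [-0.4 -0.7 -1.4] w 0.022192641441653265
```

{"method": "apply_moves", "body": {"moves": [-1,0.002,0,0.04,0,-1,0.002,0,0.08,0,-1,0.002,0,0.12,0,-1,0.002,0,0.16,0,-1,0.002,0,0.2,0,-1,0.002,0,0.23,0,-1,0.002,0,0.25,0,-1,0.002,0,0.265,0]}}

```text
clock: 20.6
ee_pos: [0.4785, 0.2642, 0.1017]
ee_rot: [0.991, 0.137, -0.0, 0.0]
ft_force: [0.3, -1.0, -1.4]
gripper_width: 0.0221
finger_force: 59.8
```

{"method": "apply_moves", "body": {"moves": [-1,0,0,0.002,0,-1,0,0,0.004,0,-1,0,0,0.006,0,-1,0,0,0.008,0,-1,0,0,0.01,0,-1,0,0,0.01,0,-1,0,0,0.01,0,-1,0,0,0.01,0]}}

```text
clock: 21.4
ee_pos: [0.4785, 0.2642, 0.1001]
ee_rot: [0.991, 0.137, 0.0, -0.0]
ft_force: [0.0, -0.2, -0.8]
gripper_width: 0.0226
finger_force: 59.8
```

{"method": "apply_moves", "body": {"moves": [-1,0,0,0.001,0,-1,0,0,0.002,0,-1,0,0,0.003,0,-1,0,0,0.004,0,-1,0,0,0.005,0,-1,0,0,0.006,0,-1,0,0,0.006,0,-1,0,0,0.006,0]}}

```text
clock: 22.2
ee_pos: [0.4785, 0.2641, 0.0989]
ee_rot: [0.991, 0.137, -0.0, -0.0]
ft_force: [0.0, -0.2, -1.3]
gripper_width: 0.0223
finger_force: 59.9
```

{"method": "apply_moves", "body": {"moves": [-1,0,0,0.001,0,-1,0,0,0.002,0,-1,0,0,0.003,0,-1,0,0,0.004,0,-1,0,0,0.005,0,-1,0,0,0.005,0,-1,0,0,0.005,0,-1,0,0,0.005,0]}}

```text
clock: 23.0
ee_pos: [0.4786, 0.2642, 0.0988]
ee_rot: [0.991, 0.137, 0.0, -0.0]
ft_force: [-3.5, -0.8, 11.6]
gripper_width: 0.0224
finger_force: 61.4
```

The collar is seated. I ease off, release and rise.

{"method": "apply_moves", "body": {"moves": [-1,0,0,-0.003,0,-1,0,0,-0.003,0,1,0,0,-0.003,0,1,0,0,-0.003,0,1,0,0,-0.003,0,1,0,0,-0.003,0,1,0,0,-0.003,0,1,0,0,-0.003,0]}}

```text
clock: 23.8
ee_pos: [0.4785, 0.2642, 0.0985]
ee_rot: [0.991, 0.137, 0.0, -0.0]
ft_force: [-0.1, 0.0, -0.0]
gripper_width: 0.0857
finger_force: 0.0
```

{"method": "apply_moves", "body": {"moves": [1,0,0,0,0,1,0,0,-0.05,0,1,0,0,-0.15,0,1,0,0,-0.3,0,1,0,0,-0.5,0,1,-0.1,0,-0.7,0,1,-0.25,0,-0.75,0,1,-0.35,0,-0.75,0]}}

```text
clock: 24.6
ee_pos: [0.4104, 0.2451, 0.2511]
ee_rot: [0.991, 0.137, 0.002, -0.001]
ft_force: [0.2, 0.4, -0.2]
gripper_width: 0.0855
finger_force: 0.0
```

```bash
python3 - <<'E'
from h import *
to(.4785,.2642,.101)
P,im=wlook("w7");a=optics.camera("scene")
rect(P,(.477,.264),.06,"block",.07,.079);rect(P,(.477,.264),.03,"grip",.12,.135);rect(P,(.477,.264),.03,"collar",.0805,.086)
cv2.imwrite("pics/end.png",np.hstack([cv2.resize(im,(533,400)),cv2.resize(a["image"][250:400,420:520],(267,400))]))
E
```

```text
pos [0.4104 0.2451 0.2511] rows [0.3505 0.0009 0.7521] t 24.6 F [ 0.2  0.4 -0.2] w 0.08550451117061816
block 4551 [478.8 263.3] [64.9 64.9] 82.7 z [0.0746 0.0758 0.0771] mean [0.4791 0.2634]
grip 865 [478.8 263.1] [22.7 22.4] 16.1 z [0.1238 0.1256 0.1268] mean [0.4788 0.263 ]
collar 444 [478.7 263.1] [32.8 32.9] 60.1 z [0.0808 0.0818 0.083 ] mean [0.4779 0.2624]
```

View pics/end.png

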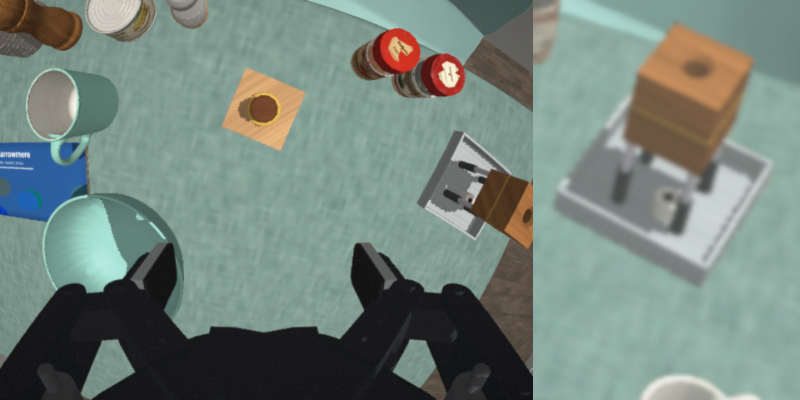

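The drift hangs in its block, with the grip at (263,108) and the collar on the block's top. The bush lies in the tray at (665,205), and the jars, shaker, tin and mug look undisturbed. I hand the job in.

```bash
python3 -c "
from station import r
print(r.job_done())"
```

```text
the job is handed in; nothing more can be done
None
```

The bush is out of the barrel and lying in the tray, the drift hangs back in its block, and the job was handed in at about 25 s; wrist force readings stayed under 12 N.

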